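Unload the four-armed work holder from the coating spindles

ROBOT

A 7-joint arm with a two-finger parallel gripper is mounted at the origin on the work surface. World frame = base frame: x ahead of the robot, y to its left, z up, the work surface at z = 0. Lengths are in m, angles in rad, forces in N, time in s.
With the tool pointing down it reaches from about 0.425 to 0.925 m from the base axis. Payload 6.8 kg.
Tool frame: the origin (TCP) lies at the very end of the fingers, on their centre line; the grasp point (between the pads) lies bot.grip_depth behind it (bot.grip_depth is the distance from the TCP to the grasp point, in m); z points along the fingers, y is the line along which they close (so a half turn about z gives the same grasp; the last joint's range is limited). The gripper opens to 85 mm and grips with 20 to 120 N. Pads are 22 mm wide; open, the fingers measure 114 mm over their backs; the gripper's body (76 mm by 85 mm) begins 54 mm behind the grasp point. The pads swing forward as they close: fully open they stand 13 mm farther back than shut.
Start: joints at [-1.245, 0.477, 0.022, 1.555, -0.011, 1.109, -0.083], TCP at [0.284, 0.612, 0.231] pointing down, gripper open.
Joint ranges: [-2.96, 2.96], [-0.34, 2.1], [-1.41, 1.46], [0.24, 2.44], [-1.37, 4.51], [0.17, 1.92], [-2.96, 2.96]. Speed limits (rad/s): [2.39, 2.39, 3.14, 3.14, 3.14, 3.14, 3.14].

INTERFACE

Orientations are given as a unit quaternion [w, x, y, z].
In Python, from station import bot gives the robot as it stands.
- The arm moves only by the tool send_rows, never from a script. Its arguments are lists of equal length, an entry for each row: "slide": the shift along the tool's x, y, z in mm, a list of three; "roll": the turn about the tool's z in degrees; "claw": the opening, from 0 (shut) to 1 (fully open). A call has exactly 8 rows; each row is the pose to reach, as a shift and turn from the pose commanded when the call began, along the tool's axes at that moment; what a row does not reach only later rows make up. A row lasts 1/12 s, in which the tool goes at most 41.7 mm and 7.16 degrees, less where a joint would pass 70% of its speed; a pose out of reach is approached as far as the arm can. A call with a gripper value outside its range is refused whole. The fingers move at their own pace and stop on an object; "force" is the grip in N (left out, the last holds). Time passes only in rows, so rows that repeat a pose let the fingers close, or fill a call up. It gives the time, the measured TCP pose, the force, the opening and the grip force at its end, in the units of the state.
- bot.get_obs(): the state, without advancing time (a new reading comes with each control period).
- bot.read_camera(name): name is "side" or "top"; returns the picture (480x640x3 uint8, red, green, blue); there is no depth.
- bot.camera_model(name): a dict with "camera_matrix" (3x3 intrinsics, pixels), "camera_from_world" (4x4, takes a point from world to camera coordinates). Camera axes: x right, y down, z forward; pixel columns grow to the right and rows downward; lengths in m; the calibration is good to about 2 mm. A picture is of the moment at which its call begins. camera_model takes no time and is no camera call.
- bot.hand_in(): hands the job in; it is judged then, once.
The state is a dict: "t": time; "q": joint angles; "joint_vel": joint speeds; "joint_torque": joint torques, N m; "eef_pos": TCP position; "tool_rot": TCP orientation; "contact_force": force on the tool from outside, world axes, zero at the start; "torque": the same for the moment, N m; "gripper_width": opening from 0.0 (shut) to 1.0 (fully open); "grasp_force": force on a finger pad.
Only numpy, scipy, OpenCV 4.12 (cv2) and the standard library are available. Lean on these libraries where they do the work, as an engineer would, in place of code of your own. Each camera call takes 0.05 s, during which the arm holds its last target. There are 200 camera calls.

TASK

Throw the lever at the end of the spindle rail over into its other notch, the one marked by the raised stud, so that the keepers let the work holders go. Then pull the holder with the four-armed cross head straight up off its spindle, against its snap detent, and set it gently, upright, in the empty steel tray for cleaning. Leave the lever in the marked notch and the other two holders snapped on, and do not knock over the jar.

Things in the scene. Friction and masses are not known exactly. Their poses are not given: they have to be found in the camera images.
- rail: Fixed dark steel rail, 100 (x) by 450 mm (y from -240 to +210), 40 mm high; origin on the table; z up. On its top three 16 mm square spindles, 34 mm high, at x = 0, y = +140, +45, -50 mm, each under a snapped-on holder (their order changes). Lever at the -y end. A keeper bar runs along the +x edge; shut, its tabs (8 to 13 mm above the rail top) lie over the holders' ears.
- lever (a joint): Lever angle, rad. 0 (starts within 0.1): in the notch towards the holders, leaning 0.4 rad to the rail's +y, keepers shut, no holder can be lifted. 0.8: in the marked notch, leaning 0.4 rad to -y, away from the holders, keepers open. Halfway it passes a hump (about 6 N at the ball), then snaps on. It swings in the rail's y-z plane.
- lever_ball (a point): Centre of the lever's black ball, 24 mm across, 95 mm from the pivot; rod below it 10 mm thick.
- lever_pivot (a point): Pivot of the lever, on the rail at its y = -165 mm, 45 mm above the table; the axis is the rail's x. A quadrant plate of radius 50 mm stands beside the lever on its +x side (14 to 19 mm from it) with the two notches; the stud is at the -y one.
- holder_cross: The one to take off, 0.2 kg: head of four arms, an X from above, 84 mm tip to tip, 45 degrees to the boss. 48 mm square foot 6 mm thick, ear to x = 35 mm, 30 mm square sleeve, head at z 46-52, on top a 24 mm square boss (faces along x, y) at z 52-90 to grip. Origin: centre of the underside, z up. Pull straight up with 10 to 15 N; it clears the spindle after 36 mm.
- holder_disc: Holder with a round disc head, 64 mm across; the rest as holder_cross. Stays on.
- holder_bar: Holder with a single straight two-armed bar as head, 84 mm long; the rest as holder_cross. Stays on.
- tray: Fixed open dark steel tray, 150 (x) by 170 mm (y), 28 mm high, walls and floor 4 mm; nothing in it. Origin: centre of its underside.
- tray_in (a point): Centre of the tray's inner floor, axes as the tray's.
- jar: Amber glass jar with a steel lid, 52 mm across, 85 mm high, standing on the table on the robot's side of the rail. Origin: centre of its underside; z up.

How it is judged:
On the way, in this order (a step that is already met when the one before it is completed fails the run):
1. the lever is in the marked notch (value of joint lever above 0.7 rad), for 0.2 s.
2. the cross-headed holder is pulled clear of its spindle and is held by the robot (z of holder_cross in the frame of rail above 0.078 m and contact force between holder_cross and the fingers above 0.3 N), for 0.1 s.
At the end, for the whole second after the job is handed in: The cross holder stands upright (0.12 rad), at rest, on the tray floor, within 52 mm (tray x) and 62 mm (tray y) of its centre; the lever is in the marked notch (over 0.70 rad); the other holders are still on (risen under 6 mm, tilt under 0.15 rad); the jar stands (tilt under 0.4 rad) (x of holder_cross in the frame of tray_in between -0.052 and 0.052 m and y of holder_cross in the frame of tray_in between -0.062 and 0.062 m and z of holder_cross in the frame of tray_in between -0.005 and 0.006 m and angle between holder_cross's own z axis and vertical below 0.12 rad and linear speed of holder_cross below 0.02 m/s and value of joint lever above 0.7 rad and z of each of holder_disc, holder_bar in the frame of rail below 0.046 m and angle between each of holder_disc, holder_bar's own z axis and vertical below 0.15 rad and angle between jar's own z axis and vertical below 0.4 rad); the robot touches nothing.
It fails at once if the cross-headed holder is dropped (falling free of the fingers faster than 0.7 m/s) (linear speed of holder_cross above 0.7 m/s and contact force between holder_cross and the fingers below 0.05 N).
It fails at once if another holder is pulled off its spindle (z of any of holder_disc, holder_bar in the frame of rail above 0.055 m).
It fails at once if the jar is knocked over (angle between jar's own z axis and vertical above 0.6 rad).
It also fails if it takes over 51 s, if anything falls off the work surface, if the arm or the gripper's body presses on something with over 40 N, if the wrist force passes 120 N, or if a joint passes its speed limit or range.

## Working session

There is one attempt and no reset: what is moved stays moved. The work goes in short steps, Python scripts to look and compute and a tool call to move; the robot and the scene stay as the last step left them, time stands still between calls to the robot, and variables do not carry over. Pictures are saved under pics/ and viewed, at most 10 in all, crops included, and the job is handed in when it is done.

Besides the shell and the picture viewer there is one more tool, called after "Request:" as name(argument=value, ...), one argument or row to a line, values as JSON. send_rows: Moves the arm, as the interface text tells. Its arguments: {"type":"object","properties":{"slide":{"type":"array","items":{"type":"array","items":{"type":"number"}}},"roll":{"type":"array","items":{"type":"number"}},"claw":{"type":"array","items":{"type":"number"}},"force":{"type":"number"}},"required":["slide","roll","claw"]}

```bash
ls; mkdir -p pics
python3 - <<'E'
from station import bot
import cv2
o=bot.get_obs()
print(o['t'],o['eef_pos'],o['tool_rot'],bot.grip_depth,o['gripper_width'])
for n in("side","top"):
    cv2.imwrite(f"pics/{n}0.png",bot.read_camera(n)[:,:,::-1])
    m=bot.camera_model(n);print(n,m['camera_matrix'].tolist(),m['camera_from_world'].round(3).tolist())
E
```

```text
pics
0.0 [0.28349582 0.61193835 0.23034753] [-1.24986871e-04  2.15195320e-01  9.76570624e-01 -8.80699812e-04] 0.0187 1.0005083600780054
side [[546.8834421014706, 0.0, 320.36979538993194], [0.0, 546.8834421014706, 234.6702246641882], [0.0, 0.0, 1.0]] [[0.77, -0.638, 0.02, -0.335], [-0.318, -0.41, -0.855, 0.286], [0.554, 0.652, -0.518, 0.576], [0.0, 0.0, 0.0, 1.0]]
top [[485.7891569397674, 0.0, 321.5670710671866], [0.0, 485.7891569397674, 237.59575172404004], [0.0, 0.0, 1.0]] [[0.004, -1.0, 0.012, 0.084], [-0.994, -0.005, -0.113, 0.513], [0.113, -0.011, -0.994, 0.875], [0.0, 0.0, 0.0, 1.0]]
```

View pics/top0.png

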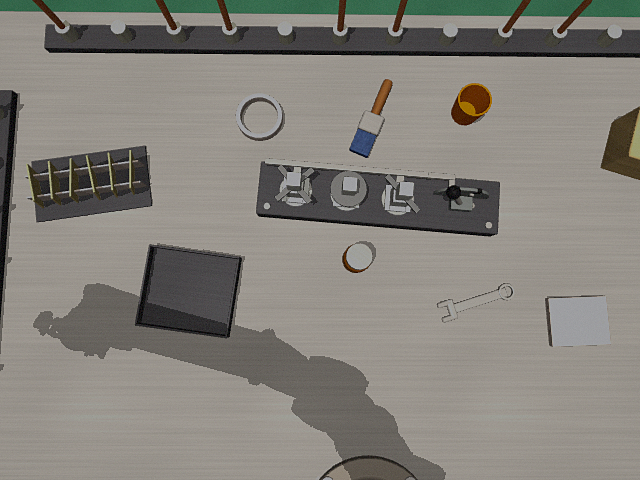

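View pics/side0.png

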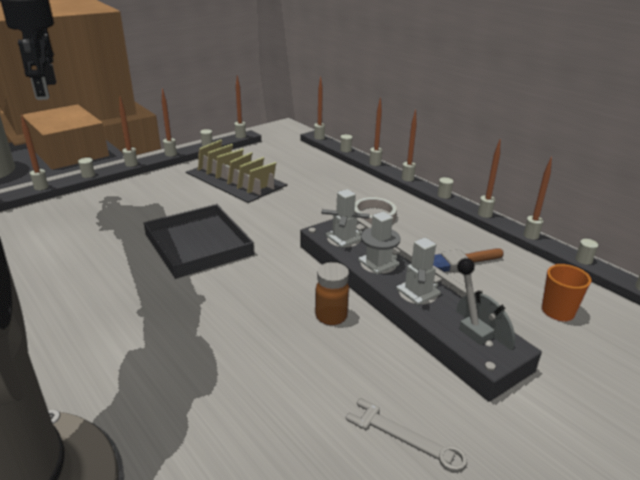

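The top view shows the rail from (260,165) to (498,235), with the lever at its right end (ball at 454,192). The holders are at about (295,185), (349,187) and (400,195), the jar lid is at (358,257), and the tray covers (137–242, 245–335). I'll enlarge the rail to tell the heads apart, and detect corners.

```bash
cat > h.py <<'E'
import numpy as np,cv2
from station import bot
def cam(n):
    m=bot.camera_model(n);return np.array(m['camera_matrix']),np.array(m['camera_from_world'])
def ray(n,p,z):
    K,T=cam(n);d=T[:3,:3].T@np.linalg.inv(K)@[p[0],p[1],1];c=-T[:3,:3].T@T[:3,3]
    return c+d*(z-c[2])/d[2]
def proj(n,P):
    K,T=cam(n);q=K@(T[:3,:3]@np.array(P)+T[:3,3]);return q[:2]/q[2]
def tri(ps):
    A=[];b=[]
    for n,p in ps:
        K,T=cam(n);d=T[:3,:3].T@np.linalg.inv(K)@[p[0],p[1],1];d/=np.linalg.norm(d);c=-T[:3,:3].T@T[:3,3]
        M=np.eye(3)-np.outer(d,d);A.append(M);b.append(M@c)
    return np.linalg.lstsq(np.vstack(A),np.hstack(b),rcond=None)[0]
E
python3 - <<'E'
from h import *
im=cv2.imread('pics/top0.png')
s=cv2.imread('pics/side0.png')
a=cv2.resize(im[150:245,250:510],(780,285),interpolation=cv2.INTER_CUBIC)
b=cv2.resize(s[180:340,310:535],(422,300),interpolation=cv2.INTER_CUBIC)
c=np.zeros((590,780,3),np.uint8);c[:285]=a;c[288:588,:422]=b
cv2.imwrite('pics/crop0.png',c)
g=cv2.cvtColor(im,cv2.COLOR_BGR2GRAY)
m=(g<85).astype(np.uint8)*255
for nm,(x0,y0,x1,y1) in dict(rail=(245,150,515,245),tray=(125,238,252,345)).items():
    r=np.zeros_like(m);r[y0:y1,x0:x1]=m[y0:y1,x0:x1]
    cs=cv2.findContours(r,cv2.RETR_EXTERNAL,cv2.CHAIN_APPROX_NONE)[0]
    k=max(cs,key=cv2.contourArea);box=cv2.boxPoints(cv2.minAreaRect(cv2.convexHull(k)))
    ap=cv2.approxPolyDP(cv2.convexHull(k),4,True)[:,0]
    print(nm,ap.tolist());Z=.04 if nm=='rail' else .028
    for p in ap:print('  ',ray('top',p,Z).round(4))
E
```

```text
rail [[261, 162], [499, 182], [497, 233], [259, 216]]
   [0.6532 0.2003 0.04  ]
   [ 0.618  -0.2445  0.04  ]
   [ 0.522  -0.2372  0.04  ]
   [0.5513 0.2022 0.04  ]
tray [[150, 244], [241, 258], [228, 337], [135, 325]]
   [0.4996 0.4041 0.028 ]
   [0.4744 0.2354 0.028 ]
   [0.3307 0.2557 0.028 ]
   [0.3517 0.4248 0.028 ]
```

View pics/crop0.png

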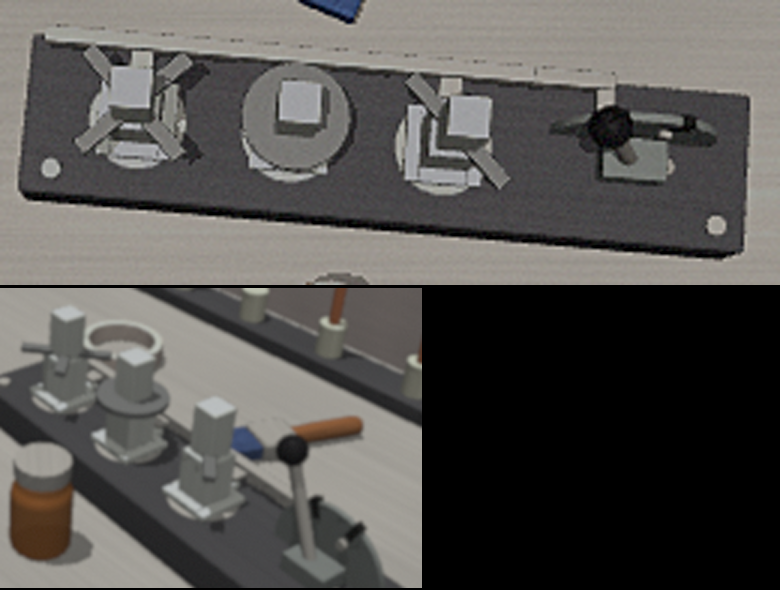

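The crop shows the cross holder leftmost (boss top about 294,179), the disc in the middle (350,184) and the bar on the right (406,189), next to the lever. The ball is at (454,192) and leans towards the holders. The stud is visible at the far notch.

Run:
```python
from h import *
P={}
for n,t,s in [('cross',(294,178.7),(345.7,193.9)),('disc',(350.3,183.7),(383,216.8)),('bar',(406,189.3),(424.7,244)),('ball',(453.7,192.3),(466.3,266.9)),('jarlid',(358,257),None)]:
    P[n]=ray('top',t,.13 if n not in('jarlid','ball') else (.085 if n=='jarlid' else .1325))
    print(n,P[n].round(4), tri([('top',t),('side',s)]).round(4) if s else '')
u=(P['cross']-P['bar'])[:2];L=np.linalg.norm(u);u/=L
yaw=np.arctan2(-u[0],u[1]);ex=np.array([u[1],-u[0]])
print('len',L,'yaw',yaw)
c=(P['cross']+P['disc']+P['bar'])[:2]/3; O=c-u*.045; print('rail O',O)
print('ball in rail',(P['ball'][:2]-O)@ex,(P['ball'][:2]-O)@u)
for n in('cross','disc','bar'):print(n,(P[n][:2]-O)@ex,(P[n][:2]-O)@u)
print('pivot',O-.165*u)
for x,y in[(.05,.21),(.05,-.24),(-.05,-.24),(-.05,.21)]:print('corner',(O+x*ex+y*u).round(4),proj('top',[*(O+x*ex+y*u),.04]).round(1))
tc=np.mean([[.4996,.4041],[.4744,.2354],[.3307,.2557],[.3517,.4248]],0);print('tray',tc)
R=cv2.Rodrigues
from scipy.spatial.transform import Rotation as Ro
q=bot.get_obs()['tool_rot'];M=Ro.from_quat([*q[1:],q[0]]).as_matrix();print(M.round(3))
print(bot.get_obs()['t'])
```

```text
cross [0.6004 0.1342 0.13  ] [0.6005 0.1346 0.1277]
disc [0.5925 0.04   0.13  ] [0.5933 0.0396 0.1277]
bar [ 0.5835 -0.0531  0.13  ] [ 0.5847 -0.0542  0.1268]
ball [ 0.5784 -0.1323  0.1325] [ 0.5788 -0.1328  0.1315]
jarlid [0.4731 0.0238 0.085 ] 
len 0.1881232106548329 yaw -0.08978238806269018
rail O [ 0.58809575 -0.0044493 ]
ball in rail 0.0017967049971315298 -0.12822924197919877
cross -0.00018588360399377293 0.1392095661203789
disc 0.00037176720798736546 0.044704078414075074
bar -0.00018588360399377293 -0.048913644534454
pivot [ 0.57330155 -0.16878472]
corner [0.6567 0.2002] [261.1 160.2]
corner [ 0.6164 -0.248 ] [500.9 182.9]
corner [ 0.5168 -0.239 ] [498.1 235.8]
corner [0.5571 0.2092] [255.3 212.8]
tray [0.4141 0.33  ]
[[-0.907  0.42  -0.001]
 [ 0.42   0.907 -0.002]
 [-0.    -0.002 -1.   ]]
0.1
```

The boss spacing comes to 94 mm, the heights agree within 3 mm, and the ball sits at rail y = -128 as expected, so the measurements hold. First I'll carry the shut fingers over to the gap between the bar holder and the ball, turning as I go.

Request:
send_rows(
  slide=[
    [-29,-27,0],
    [-59,-54,0],
    [-88,-81,0],
    [-118,-108,0],
    [-147,-135,0],
    [-177,-162,0],
    [-206,-189,0],
    [-236,-216,0],
  ],
  roll=[7,14,21,28,35,42,49,56],
  claw=[0,0,0,0,0,0,0,0],
  force=60,
)

```text
t: 0.77
eef_pos: [0.4071, 0.3153, 0.2311]
tool_rot: [-0.0, 0.651, 0.759, -0.0]
contact_force: [0.7, 0.5, -0.8]
gripper_width: -0.002
grasp_force: 0.0
```

```bash
cat >> h.py <<'E'
from scipy.spatial.transform import Rotation as Ro
O=np.array([.5881,-.0045]);yaw=-.088
ey=np.array([-np.sin(yaw),np.cos(yaw)]);ex=np.array([np.cos(yaw),np.sin(yaw)])
def to(rx=0,ry=0,z=None,w=None):
    o=bot.get_obs();q=o['tool_rot'];M=Ro.from_quat([*q[1:],q[0]]).as_matrix()
    p=np.array(o['eef_pos']);t=np.array([*(O+rx*ex+ry*ey),z]) if w is None else np.array(w)
    a=np.degrees(np.arctan2(M[1,1],M[0,1]))
    print('t',round(o['t'],2),'tcp',p.round(4),'rail',((p[:2]-O)@ex).round(4),((p[:2]-O)@ey).round(4),'F',np.round(o['contact_force'],1),'w',round(o['gripper_width'],2),o['grasp_force'])
    print('slide mm',(1000*M.T@(t-p)).round(1),'roll',(a-np.degrees(yaw)+90)%180-90,'z axis',M[:,2].round(3))
E
python3 -c "
from h import *
to(.001,-.095,.230)"
```

```text
t 0.77 tcp [0.4071 0.3153 0.2311] rail -0.2084 0.3027 F [ 0.7  0.5 -0.8] w -0.0 0.0
slide mm [-436.2  108.1    1. ] roll 13.855101046578284 z axis [-0. -0. -1.]
```

Request:
send_rows(
  slide=[
    [-38,10,0],
    [-76,20,0],
    [-114,29,0],
    [-152,38,0],
    [-190,48,0],
    [-228,57,0],
    [-266,66,0],
    [-304,76,0],
  ],
  roll=[2,4,6,8,10,12,14,14],
  claw=[0,0,0,0,0,0,0,0],
)

```text
t: 1.43
eef_pos: [0.5304, 0.0274, 0.2312]
tool_rot: [-0.0, 0.737, 0.676, -0.0]
contact_force: [0.6, 0.3, 0.2]
gripper_width: 0.001
grasp_force: 0.0
```

```bash
python3 -c "
from h import *
to(.001,-.095,.230)"
```

```text
t 1.43 tcp [0.5304 0.0274 0.2312] rail -0.0603 0.0268 F [0.6 0.3 0.2] w 0.0 0.0
slide mm [-121.9   61.1    1.2] roll 0.09881920465703331 z axis [-0.  0. -1.]
```

Request:
send_rows(
  slide=[
    [-30,15,0],
    [-60,30,0],
    [-90,45,0],
    [-110,55,0],
    [-121,61,0],
    [-121,61,0],
    [-121,61,0],
    [-121,61,0],
  ],
  roll=[0,0,0,0,0,0,0,0],
  claw=[0,0,0,0,0,0,0,0],
)

```text
t: 2.1
eef_pos: [0.5806, -0.0945, 0.2309]
tool_rot: [-0.001, 0.736, 0.677, 0.0]
contact_force: [-0.0, 0.5, -1.1]
gripper_width: -0.001
grasp_force: 0.0
```

Run:
```python
from h import *
to(.001,-.095,.120)
t=bot.read_camera('top')[:,:,::-1];s=bot.read_camera('side')[:,:,::-1]
c=np.zeros((480,800,3),np.uint8);c[:,:400]=cv2.resize(s[130:370,300:500],(400,480));c[:,400:]=cv2.resize(t[100:280,370:520],(400,480))
cv2.imwrite('pics/a1.png',c)
```

```text
t 2.1 tcp [ 0.5806 -0.0945  0.2309] rail 0.0004 -0.0903 F [-0.   0.5 -1.1] w -0.0 0.0
slide mm [ -4.8   0.7 110.9] roll 0.30418844658078115 z axis [-0.001  0.001 -1.   ]
```

View pics/a1.png

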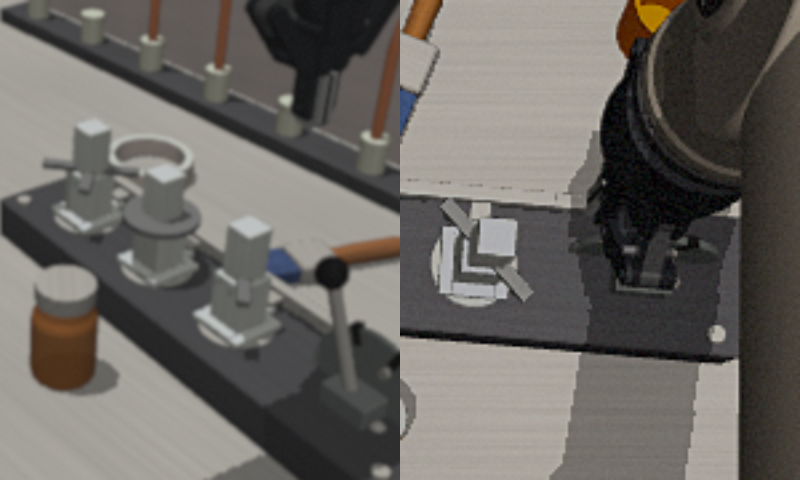

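The shut fingers hang above the gap between the bar holder and the ball, which is at side crop (330,272). Now I'll descend beside the ball.

Request:
send_rows(
  slide=[
    [-1,0,20],
    [-3,0,40],
    [-4,0,60],
    [-4,0,80],
    [-4,0,95],
    [-4,0,105],
    [-4,0,110],
    [-4,0,110],
  ],
  roll=[0,0,0,0,0,0,0,0],
  claw=[0,0,0,0,0,0,0,0],
)

```text
t: 2.87
eef_pos: [0.5801, -0.0996, 0.1206]
tool_rot: [-0.001, 0.736, 0.677, -0.0]
contact_force: [0.0, -0.8, 0.6]
gripper_width: -0.0
grasp_force: 0.0
```

Request:
send_rows(
  slide=[
    [-10,0,0],
    [-20,0,0],
    [-30,0,0],
    [-40,0,0],
    [-48,0,0],
    [-56,0,0],
    [-64,0,0],
    [-64,0,0],
  ],
  roll=[0,0,0,0,0,0,0,0],
  claw=[0,0,0,0,0,0,0,0],
)

```text
t: 3.53
eef_pos: [0.5746, -0.1679, 0.1219]
tool_rot: [0.001, 0.738, 0.675, -0.001]
contact_force: [-0.2, -0.4, 0.2]
gripper_width: 0.001
grasp_force: 0.0
```

```bash
python3 -c "
from h import *
to(.001,-.18,.120)"
```

```text
t 3.53 tcp [ 0.5746 -0.1679  0.1219] rail 0.0009 -0.1639 F [-0.2 -0.4  0.2] w 0.0 0.0
slide mm [-16.1   0.1   2. ] roll -0.016139823355544536 z axis [ 0.001 -0.002 -1.   ]
```

Request:
send_rows(
  slide=[
    [-5,0,0],
    [-10,0,0],
    [-14,0,0],
    [-14,0,0],
    [-8,0,-10],
    [8,0,-40],
    [20,0,-75],
    [40,0,-110],
  ],
  roll=[0,0,0,0,0,0,0,0],
  claw=[0,0,0,0,0,0,0,0],
)

```text
t: 4.2
eef_pos: [0.5778, -0.1246, 0.2328]
tool_rot: [-0.0, 0.737, 0.676, -0.001]
contact_force: [1.1, -1.3, -0.9]
gripper_width: 0.0
grasp_force: 0.0
```

Request:
send_rows(
  slide=[
    [40,0,0],
    [80,0,0],
    [120,0,0],
    [160,0,0],
    [200,0,0],
    [235,0,0],
    [262,0,0],
    [264,0,0],
  ],
  roll=[0,0,0,0,0,0,0,0],
  claw=[0.5,1,1,1,1,1,1,1],
)

```text
t: 4.87
eef_pos: [0.6002, 0.148, 0.2315]
tool_rot: [-0.001, 0.733, 0.68, 0.001]
contact_force: [-0.4, 0.2, -0.5]
gripper_width: 1.001
grasp_force: 0.0
```

Run:
```python
from h import *
to(0,.140,.098)
t=bot.read_camera('top')[:,:,::-1];s=bot.read_camera('side')[:,:,::-1]
c=np.zeros((480,800,3),np.uint8);c[:,:400]=cv2.resize(s[130:370,320:520],(400,480));c[:,400:]=cv2.resize(t[100:280,370:520],(400,480))
cv2.imwrite('pics/a2.png',c)
print('exp ball side at .8:',proj('side',[*(O-.202*ey),.1325]),'top',proj('top',[*(O-.202*ey),.1325]))
```

```text
t 4.87 tcp [0.6002 0.148  0.2315] rail -0.0014 0.1529 F [-0.4  0.2 -0.5] w 1.0 0.0
slide mm [-13.4   1.3 133.4] roll 0.7928551687285079 z axis [-0.     0.004 -1.   ]
exp ball side at .8: [508.97061081 294.58030509] top [497.70316399 197.30759608]
```

View pics/a2.png

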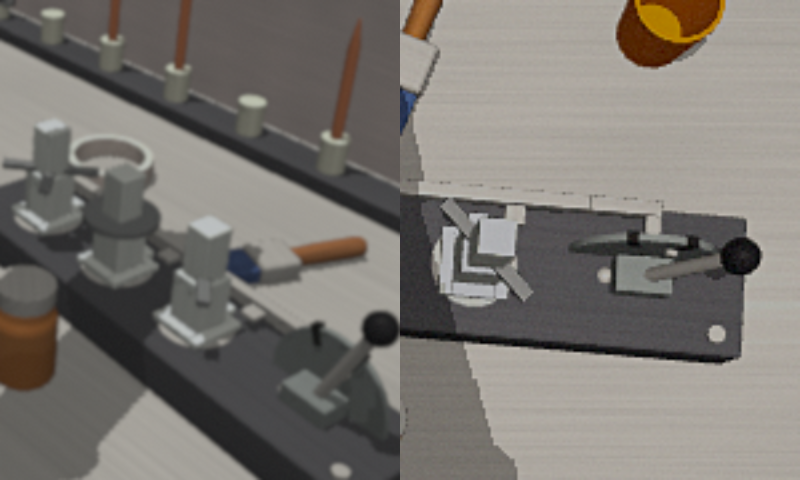

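The lever ball is at side (510,294), against an expected (509,295) for 0.8 rad. It is in the stud notch and the keeper tabs have shifted, so I'll descend on the cross boss.

Request:
send_rows(
  slide=[
    [-7,1,10],
    [-13,1,30],
    [-13,1,55],
    [-13,1,80],
    [-13,1,95],
    [-13,1,100],
    [-13,1,100],
    [-13,1,100],
  ],
  roll=[0,0.8,0.8,0.8,0.8,0.8,0.8,0.8],
  claw=[1,1,1,1,1,1,1,1],
)

```text
t: 5.63
eef_pos: [0.6012, 0.1241, 0.1319]
tool_rot: [0.0, 0.742, 0.671, 0.0]
contact_force: [-0.0, 0.5, 0.3]
gripper_width: 0.994
grasp_force: 0.0
```

Run:
```python
from h import *
to(0,.1395,.098)
```

```text
t 5.63 tcp [0.6012 0.1241 0.1319] rail 0.0018 0.1292 F [-0.   0.5  0.3] w 0.99 0.0
slide mm [10.3 -1.9 33.8] roll -0.7315006251674987 z axis [ 0.001 -0.    -1.   ]
```

Request:
send_rows(
  slide=[
    [5,-1,3],
    [10,-2,8],
    [10,-2,15],
    [10,-2,22],
    [10,-2,28],
    [10,-2,34],
    [10,-2,34],
    [10,-2,34],
  ],
  roll=[-0.4,-0.7,-0.7,-0.7,-0.7,-0.7,-0.7,-0.7],
  claw=[1,1,1,1,1,1,1,1],
)

```text
t: 6.3
eef_pos: [0.5995, 0.1354, 0.0967]
tool_rot: [-0.0, 0.737, 0.676, -0.001]
contact_force: [-0.3, -1.3, -0.2]
gripper_width: 0.993
grasp_force: 0.0
```

Run:
```python
from h import *
to(0,.1395,.098)
```

```text
t 6.3 tcp [0.5995 0.1354 0.0967] rail -0.0009 0.1404 F [-0.3 -1.3 -0.2] w 0.99 0.0
slide mm [-0.9  0.9 -1.3] roll 0.06746726096076827 z axis [-0.001 -0.001 -1.   ]
```

Request:
send_rows(
  slide=[
    [0,0,0],
    [0,0,0],
    [0,0,0],
    [0,0,0],
    [0,0,0],
    [0,0,0],
    [0,0,0],
    [0,0,0],
  ],
  roll=[0,0,0,0,0,0,0,0],
  claw=[0.6,0.4,0.2,0.1,0,0,0,0],
  force=80,
)

```text
t: 6.97
eef_pos: [0.6, 0.1359, 0.0976]
tool_rot: [0.0, 0.737, 0.676, 0.0]
contact_force: [-0.6, 0.4, 3.1]
gripper_width: 0.271
grasp_force: 78.2
```

Run:
```python
from h import *
to(0,.1395,.098)
```

```text
t 6.97 tcp [0.6    0.1359 0.0976] rail -0.0005 0.1409 F [-0.6  0.4  3.1] w 0.27 78.1737756729126
slide mm [-1.4  0.5 -0.4] roll 0.08618367328347176 z axis [ 0.  0. -1.]
```

The opening is 23 mm at 78 N, so the boss is held. Now I'll pull straight up.

Request:
send_rows(
  slide=[
    [0,0,-3],
    [0,0,-6],
    [0,0,-10],
    [0,0,-15],
    [0,0,-20],
    [0,0,-26],
    [0,0,-34],
    [0,0,-42],
  ],
  roll=[0,0,0,0,0,0,0,0],
  claw=[0,0,0,0,0,0,0,0],
)

```text
t: 7.63
eef_pos: [0.5995, 0.1357, 0.1402]
tool_rot: [-0.0, 0.737, 0.676, -0.0]
contact_force: [0.2, 0.3, -1.5]
gripper_width: 0.268
grasp_force: 82.6
```

Request:
send_rows(
  slide=[
    [0,0,-10],
    [0,0,-20],
    [0,0,-30],
    [0,0,-40],
    [0,0,-50],
    [0,0,-60],
    [0,0,-60],
    [0,0,-60],
  ],
  roll=[0,0,0,0,0,0,0,0],
  claw=[0,0,0,0,0,0,0,0],
)

```text
t: 8.3
eef_pos: [0.6001, 0.1359, 0.2]
tool_rot: [0.0, 0.737, 0.676, 0.001]
contact_force: [-0.2, -0.5, -2.3]
gripper_width: 0.269
grasp_force: 82.7
```

Run:
```python
from h import *
to(w=[.4141,.330,.205])
t=bot.read_camera('top')[:,:,::-1];s=bot.read_camera('side')[:,:,::-1]
c=np.zeros((480,800,3),np.uint8);c[:,:400]=cv2.resize(s[90:330,270:470],(400,480));c[:,400:]=cv2.resize(t[150:350,120:310],(400,480))
cv2.imwrite('pics/a3.png',c)
g=cv2.cvtColor(t,cv2.COLOR_BGR2GRAY)
```

```text
t 8.3 tcp [0.6001 0.1359 0.2   ] rail -0.0003 0.1409 F [-0.2 -0.5 -2.3] w 0.27 82.69058346748352
slide mm [ 177.3 -202.1   -5.1] roll 0.08760636871532768 z axis [ 0.001  0.001 -1.   ]
```

View pics/a3.png

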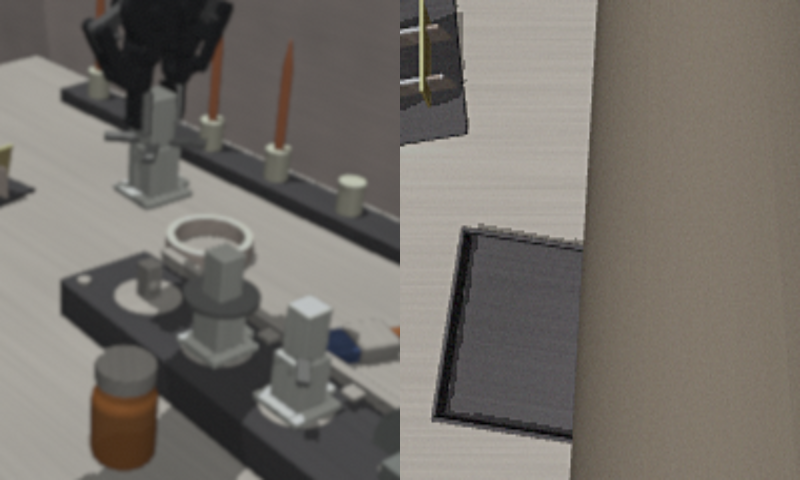

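The holder is off and hangs upright, the spindle is bare, and the other two are still on. I'll carry it over the tray, whose measured corners give 150 × 171 mm as specified.

Request:
send_rows(
  slide=[
    [8,-10,0],
    [26,-30,0],
    [48,-55,0],
    [70,-80,0],
    [92,-105,0],
    [114,-130,0],
    [136,-155,0],
    [152,-173,0],
  ],
  roll=[0,0,0,0,0,0,0,0],
  claw=[0,0,0,0,0,0,0,0],
)

```text
t: 9.07
eef_pos: [0.4369, 0.3047, 0.1986]
tool_rot: [-0.001, 0.736, 0.677, -0.001]
contact_force: [0.7, 0.9, -1.6]
gripper_width: 0.272
grasp_force: 82.6
```

Request:
send_rows(
  slide=[
    [13,-15,0],
    [21,-25,0],
    [25,-29,0],
    [25,-29,10],
    [25,-29,25],
    [25,-29,40],
    [25,-29,50],
    [25,-29,55],
  ],
  roll=[0,0,0,0,0,0,0,0],
  claw=[0,0,0,0,0,0,0,0],
)

```text
t: 9.73
eef_pos: [0.4136, 0.3279, 0.1423]
tool_rot: [0.0, 0.738, 0.675, -0.001]
contact_force: [-0.7, 0.6, -2.0]
gripper_width: 0.267
grasp_force: 82.7
```

Run:
```python
from h import *
to(w=[.4141,.330,.0616])
```

```text
t 9.73 tcp [0.4136 0.3279 0.1423] rail -0.203 0.3158 F [-0.7  0.6 -2. ] w 0.27 82.66893267631531
slide mm [ 2.4  0.4 80.7] roll -0.001276349285447509 z axis [-0.002 -0.003 -1.   ]
```

Request:
send_rows(
  slide=[
    [1,0,12],
    [2,0,26],
    [2,0,40],
    [2,0,52],
    [2,0,62],
    [2,0,69],
    [2,0,74],
    [2,0,76],
  ],
  roll=[0,0,0,0,0,0,0,0],
  claw=[0,0,0,0,0,0,0,0],
)

```text
t: 10.4
eef_pos: [0.414, 0.3314, 0.0677]
tool_rot: [0.0, 0.737, 0.676, -0.0]
contact_force: [-0.2, -0.8, -2.1]
gripper_width: 0.266
grasp_force: 82.7
```

Request:
send_rows(
  slide=[
    [0,0,1],
    [0,0,2],
    [0,0,3],
    [0,0,4],
    [0,0,5],
    [0,0,5],
    [0,0,5],
    [0,0,5],
  ],
  roll=[0,0,0,0,0,0,0,0],
  claw=[0,0,0,0,0,0,0,0],
)

```text
t: 11.07
eef_pos: [0.4141, 0.3316, 0.0634]
tool_rot: [-0.0, 0.737, 0.676, 0.0]
contact_force: [-0.8, 0.3, -1.3]
gripper_width: 0.266
grasp_force: 82.7
```

Run:
```python
from h import *
to(w=[.4141,.330,.0616])
```

```text
t 11.07 tcp [0.4141 0.3316 0.0634] rail -0.2029 0.3195 F [-0.8  0.3 -1.3] w 0.27 82.67060279846191
slide mm [-1.6  0.2  1.8] roll 0.08617677232177812 z axis [ 0.  0. -1.]
```

Request:
send_rows(
  slide=[
    [0,0,0.5],
    [0,0,1],
    [0,0,1.5],
    [0,0,2],
    [0,0,2],
    [0,0,2],
    [0,0,2],
    [0,0,2],
  ],
  roll=[0,0,0,0,0,0,0,0],
  claw=[0,0,0,0,0,0,0,0],
)

```text
t: 11.73
eef_pos: [0.4141, 0.3316, 0.0615]
tool_rot: [-0.0, 0.737, 0.676, 0.0]
contact_force: [-0.7, -1.2, 3.7]
gripper_width: 0.271
grasp_force: 83.2
```

Contact shows as +3.7 N upwards, so I'll release and retreat straight up.

Request:
send_rows(
  slide=[
    [0,0,0],
    [0,0,0],
    [0,0,0],
    [0,0,0],
    [0,0,0],
    [0,0,0],
    [0,0,0],
    [0,0,0],
  ],
  roll=[0,0,0,0,0,0,0,0],
  claw=[0.35,0.45,0.6,0.8,1,1,1,1],
  force=20,
)

```text
t: 12.4
eef_pos: [0.414, 0.3316, 0.0613]
tool_rot: [-0.0, 0.737, 0.676, 0.0]
contact_force: [-0.3, -0.1, -0.1]
gripper_width: 0.997
grasp_force: 0.0
```

Request:
send_rows(
  slide=[
    [0,0,-8],
    [0,0,-20],
    [0,0,-40],
    [0,0,-65],
    [0,0,-90],
    [0,0,-120],
    [0,0,-140],
    [0,0,-150],
  ],
  roll=[0,0,0,0,0,0,0,0],
  claw=[1,1,1,1,1,1,1,1],
)

```text
t: 13.07
eef_pos: [0.4154, 0.3324, 0.2154]
tool_rot: [-0.0, 0.737, 0.676, 0.003]
contact_force: [0.5, -0.0, -0.6]
gripper_width: 0.998
grasp_force: 0.0
```

Run:
```python
from h import *
to(w=[.4141,.330,.0616])
t=bot.read_camera('top')[:,:,::-1];s=bot.read_camera('side')[:,:,::-1]
c=np.zeros((360,800,3),np.uint8);c[:,:480]=cv2.resize(s[70:400,100:540],(480,360));c[:,480:]=cv2.resize(t[150:350,120:298],(320,360))
cv2.imwrite('pics/a4.png',c)
print('expected boss top side',proj('side',[.4141,.3316,.094]),'foot',proj('side',[.4141,.3316,.004]))
```

```text
t 13.07 tcp [0.4154 0.3324 0.2154] rail -0.2017 0.3204 F [ 0.5 -0.  -0.6] w 1.0 0.0
slide mm [ -3.2  -1.6 153.7] roll 0.05306482745906749 z axis [ 0.004  0.004 -1.   ]
expected boss top side [193.16744841 199.78064857] foot [198.03683839 242.66871532]
```

View pics/a4.png

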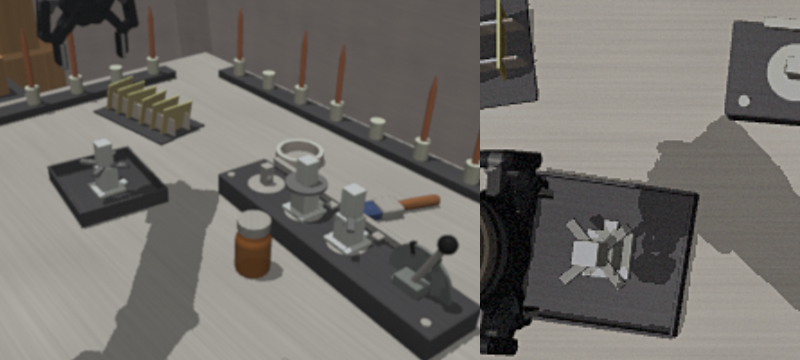

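The cross holder stands upright in mid-tray, with its boss top at side (193,203) against an expected (193,200). The lever is still in the stud notch, the other two holders are on, the jar is standing and the gripper is clear, so I'm handing in.

```bash
python3 -c "
from station import bot
print(bot.hand_in())"
```

```text
the job is handed in; nothing more can be done
None
```

I threw the lever into the stud-marked notch and set the cross holder upright in mid-tray; the other two holders stayed on and the jar stayed standing. I handed in at about 13 s, and no verdict came back.

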